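Start the toy race with the key

ROBOT

A 7-joint arm with a two-finger parallel gripper is mounted at the origin on the work surface. World frame = base frame: x ahead of the robot, y to its left, z up, the work surface at z = 0. Lengths are in m, angles in rad, forces in N, time in s.
With the tool pointing down it reaches from about 0.425 to 0.95 m from the base axis. Payload 16.7 kg.
Tool frame: the origin (TCP) lies midway between the tips of the shut fingers; the grasp point (between the pads) lies 19 mm behind it (env.pinch_z is the distance from the TCP to the grasp point, in m); z points along the fingers, y is the line along which they close (so a half turn about z gives the same grasp; the last joint's range is limited). The gripper opens to 94 mm and grips with 3 to 60 N. Pads are 16 mm wide; open, the fingers measure 119 mm over their backs; the gripper's body (75 mm by 177 mm) begins 78 mm behind the grasp point.
Start: joints at [-0.149, 0.426, 0.074, 1.606, -0.034, 1.111, -0.067], TCP at [0.675, -0, 0.205] pointing down, gripper open.
Joint ranges: [-2.85, 2.85], [-0.5, 2.14], [-1.23, 1.37], [0.21, 2.46], [-1.02, 4.16], [0.16, 2.05], [-2.73, 2.73]. Speed limits (rad/s): [1.89, 1.89, 2.39, 2.39, 3.01, 3.01, 3.01].

INTERFACE

Orientations are given as a unit quaternion [x, y, z, w].
In Python, from rig import env gives the robot as it stands. The module is installed in compiled form; this text tells all that it offers. Calls block until the motion is done:
- env.move_ptp(position, orientation): joint-space move of the TCP to a pose.
- env.move_l(position, max_speed=0.15, rot=None, f_stop=None): straight line of the TCP; rot=None keeps the orientation; max_speed is the mean speed in m/s. With f_stop (N) it stops when the force on the tool has changed by that much, and returns True; else False.
- env.goto_joints(angles): joint-space move.
- env.ungrasp() and env.grab(squeeze=None): open the fingers fully, or close them until they stop; squeeze is the grip in N (None keeps the last).
- env.sleep(seconds).
- env.ik(position, orientation): joint angles nearest the present ones, or None.
- env.observe(): the state.
- env.grab_frame(name): name is "scene" or "side" or "wrist"; returns (picture, depth): 400x640x3 uint8, blue, green, red; 400x640 float32, m along the optical axis (not along the pixel's ray), 0 where there is no reading.
- env.camera_model(name): a dict with "K" (3x3 intrinsics, pixels), "view" (4x4, takes a point from world to camera coordinates). Camera axes: x right, y down, z forward; pixel columns grow to the right and rows downward; lengths in m; the calibration is good to about 2 mm. A picture is of the moment at which its call begins: read the wrist's pose just before it. camera_model takes no time and is no camera call; for the wrist camera it gives the pose at the moment of the call.
A pose or a line that the arm cannot do raises env.IKError and nothing moves.
- env.finish_job(): hands the job in; it is judged then, once.
The state is a dict: "time_s": time; "joints": joint angles; "qd": joint speeds; "joint_efforts": joint torques, N m; "ee_pos": TCP position; "tool_rot": TCP orientation; "contact_force": force on the tool from outside, world axes, zero at the start; "torque": the same for the moment, N m; "opening": finger opening in m; "gripper_force": force on a finger pad.
Only numpy, scipy, OpenCV 4.12 (cv2) and the standard library are available. Lean on these libraries where they do the work, as an engineer would, in place of code of your own. Each camera call takes 0.05 s, during which the arm holds its last target. There are 200 camera calls.

TASK

Take the red toy key out of its wooden stand, push it all the way down into the keyhole of the blue starting-gate lock and turn it clockwise to its stop, so that the gate swings open and the black race car rolls down the track by itself. Then turn the key back home so that the gate is across the track again, pull the key out and put it in the blue bowl. Leave the car and the other toys alone, and leave the bowl where it stands.

Things in the scene. Friction and masses are not known exactly. Their poses are not given: they have to be found in the camera images.
- key_bow (a point): Centre of the round flat bow of the red plastic toy key, where to grip it: a disc 48 mm in diameter, 12 mm thick, flat faces along the key's +y and -y. On the shaft axis, 92 mm above the tip. z points up the key, from tip to bow. The key is 116 mm long, about 60 g, and starts upright in its stand.
- key_tip (a point): Tip (lower end) of the red key on the axis of its round shaft, 14 mm in diameter; axes as key_bow. A single flat bit stands out here towards the key's +x: 20 mm from the axis to its outer edge, 8 mm thick (5 mm in the lowest 6 mm), 18 mm high, starting level with the tip.
- key_center (a point): Half-way point of the red key on its shaft axis, 58 mm above the tip; axes as key_bow.
- key: The same red key; origin at its tip, z up the shaft, x towards the bit.
- stand: Fixed dark wooden key stand, 70 x 70 x 50 mm; origin at the centre of its underside, z up. A pocket from the top, 40 mm deep, holds the lower end of the key upright with about 1.5 mm of play; the key's bit points to the stand's +x.
- lock_mouth (a point): Centre of the keyhole on top of the lock's yellow cover plate, 109 mm above the shelf; z up, axes as track. Hole 18 mm wide for the shaft, plus a slot 12 mm wide for the bit, reaching 23 mm from the centre towards +x: the key goes in upright with its x and y along these. It stops on the turning plate, its tip 29 mm below this point.
- track: Fixed wooden toy race track with the lock (blue block 72 x 72 mm, yellow cover 8 mm thick on three posts). Origin under the keyhole at shelf height; x points from the lock across the lane. The lane, 80 mm wide inside, centre line at x = 85 mm, drops 9 degrees towards -y to a red end board at about y = -290 mm.
- gate (a joint): Angle (rad) of the turning plate with its orange gate arm (12 x 12 mm, 118 mm from the axis): 0 home, across the lane along track +x; grows as the key turns clockwise seen from above, to a hard stop at 1.25, arm down the track. Follows the key's bit with up to 0.08 play each way, needs 0.06 N m, stays where left. Turned away from home, the key is caught under the cover.
- car_center (a point): Centre of the black plastic race car (108 x 67 x 44 mm, turning wheels), 20 mm above the lane. It starts with its front (its -y) against the closed gate and, when the gate is fully open, rolls by itself to the red end board in about a second; it then stands about 230 mm down the track from the lock (y about -0.23 in the track's axes).
- car: The same black race car; origin under its middle, at the foot of the wheels.
- bowl_in (a point): Centre of the inner floor of the blue ceramic bowl, loose on the shelf, z up, about 5 mm above the shelf. The bowl is 150 mm wide at the rim, 60 mm high, about 0.45 kg.
- bowl: The same blue bowl; origin at the centre of its underside.
- bulldozer: Bystander: yellow die-cast bulldozer, 115 x 72 x 66 mm; origin at the centre of its underside, blade towards its -x.
- helicopter: Bystander: grey plastic helicopter, 175 mm long, 80 mm high, rotor 150 mm across; origin under the rotor, tail towards its +x.
- clip: Bystander: steel spring clip on a 60 x 80 mm foot holding a wooden track piece upright, 134 mm high; origin at the centre of its underside.
There are look-alikes about, which are no part of the job. Leave any pink look-alike of the bowl alone.

How it is judged:
On the way, in this order (a step that is already met when the one before it is completed fails the run):
1. the key is fully down in the keyhole (horizontal distance between key_tip and lock_mouth below 0.008 m and z of key_tip in the frame of lock_mouth below -0.021 m and value of joint gate below 0.15 rad), for 0.2 s.
2. the key, in the lock, is turned to its stop and the gate is open (horizontal distance between key_tip and lock_mouth below 0.008 m and z of key_tip in the frame of lock_mouth below -0.021 m and value of joint gate above 1.15 rad), for 0.1 s.
3. the key, still in the lock, is turned back home with the car gone down the track (all of step 1 and y of car_center in the frame of lock_mouth below -0.18 m), for 0.1 s.
At the end, for the whole second after the job is handed in: the gate is back home across the track (within 0.15 rad), the car stands at the bottom of the track (its centre at least 180 mm down the track from the lock), and the key rests in the upright bowl (its half-way point within 75 mm of the bowl's centre line and below 95 mm), let go and at rest (value of joint gate below 0.15 rad and y of car_center in the frame of lock_mouth below -0.18 m and horizontal distance between key_center and bowl_in below 0.075 m and height (world z) of key_center below 0.095 m and linear speed of key below 0.03 m/s and angle between bowl's own z axis and vertical below 0.15 rad); the robot touches nothing.
It fails at once if the robot touches the car (contact force between any of the fingers, the arm and car above 0.5 N).
It fails at once if the bowl is shoved more than 40 mm (distance of bowl from where it was at the start of the episode above 0.04 m).
It fails at once if the bulldozer is moved more than 30 mm (distance of bulldozer from where it was at the start of the episode above 0.03 m).
It fails at once if the helicopter is moved more than 30 mm (distance of helicopter from where it was at the start of the episode above 0.03 m).
It fails at once if the clip is moved more than 30 mm (distance of clip from where it was at the start of the episode above 0.03 m).
It also fails if it takes over 69 s, if anything falls off the work surface, if the arm or the gripper's body presses on something with over 40 N, if the wrist force passes 120 N, or if a joint passes its speed limit or range.

## Working session

There is one attempt and no reset: what is moved stays moved. The work goes in short steps, each a Python script; the robot and the scene stay as the last script left them, time stands still between calls to the robot, and variables do not carry over. Pictures are saved under pics/ and viewed, at most 10 in all, crops included, and the job is handed in when it is done.

```bash
mkdir -p pics; cat > h.py <<'E'
import numpy as np, cv2
from rig import env
from scipy.spatial.transform import Rotation as R
def save(name):
    m=env.camera_model(name); im,d=env.grab_frame(name)
    np.savez(f'{name}.npz',im=im,d=d,K=m['K'],V=m['view']); return im,d
def cloud(name):
    z=np.load(f'{name}.npz'); im,d,K,V=[z[k] for k in('im','d','K','V')]
    v,u=np.mgrid[:400,:640]; p=np.stack([(u-K[0,2])/K[0,0]*d,(v-K[1,2])/K[1,1]*d,d,np.ones_like(d)],-1)
    return im,(p@np.linalg.inv(V).T)[...,:3],d
E
python3 - <<'E'
from h import *
for n in('scene','side','wrist'):
    im,d=save(n); cv2.imwrite(f'pics/{n}0.png',im)
a=np.vstack([cv2.imread('pics/scene0.png')]); print(env.observe())
E
```

```text
{'time_s': 0.15, 'joints': array([-0.14952881,  0.42656518,  0.07388079,  1.6064305 , -0.03412282,
        1.11078696, -0.06708599]), 'qd': array([-0.00017643, -0.00209233, -0.00089295, -0.0019693 , -0.00114112,
       -0.00094528,  0.00053268]), 'joint_efforts': array([ 3.71428541e-03, -9.36296225e+01,  3.66915867e+00, -4.54431260e+01,
       -4.87569754e-02,  1.79132586e-02,  2.30669798e-05]), 'ee_pos': array([ 6.74679764e-01, -1.07358602e-05,  2.04965672e-01]), 'tool_rot': array([ 7.07114058e-01,  7.07099351e-01, -3.45053861e-04, -3.11954596e-04]), 'contact_force': array([-0.2733185 , -0.65139162, -0.39110691]), 'torque': array([ 0.01556368, -0.04641007, -0.00463645]), 'gripper_force': 0.0, 'opening': 0.09411771965297394}
```

View pics/scene0.png

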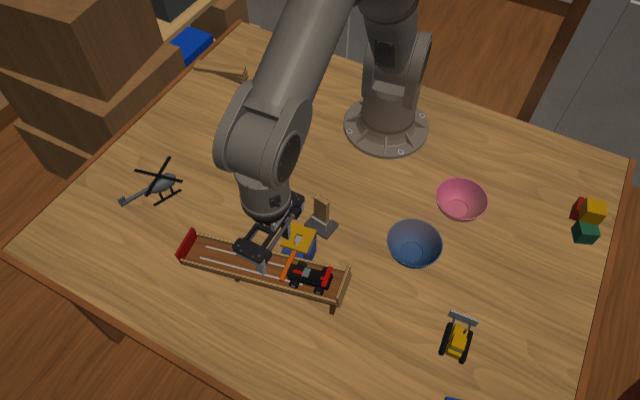

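View pics/side0.png

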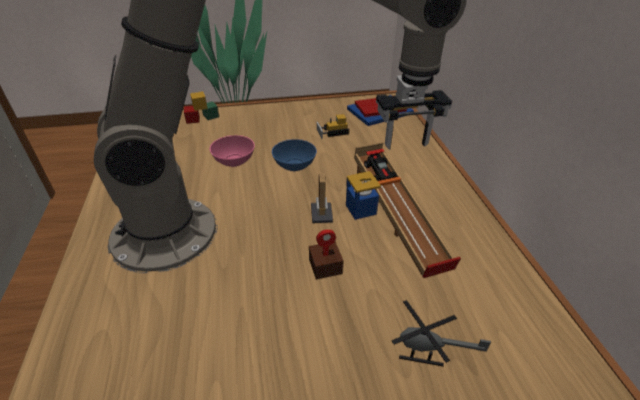

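Side view: the key is at (325,240), in a dark stand at (326,260). The lock's yellow cover is at (363,182), the clip at (321,200), the blue bowl at (294,157) and the pink look-alike at (232,152). The car is at (380,165). Other red things are the end board (440,267), blocks (190,115) and books (370,105). Only (325,240) has a round bow on a shaft in a dark stand. Next I measure these points.

```bash
python3 - <<'E'
from h import *
np.set_printoptions(precision=3,suppress=True)
im,p,d=cloud('side')
for n,(u,v) in dict(bow=(319,239),bow2=(326,231),stand=(318,249),standR=(336,251),lock=(355,180),lock2=(368,186),clip=(321,182),clipfoot=(318,215),bowl=(294,157),endb=(440,267),heli=(425,328),table=(250,280)).items(): print(n,p[v,u])
c=cv2.resize(im[165:285,290:450],None,fx=5,fy=5,interpolation=cv2.INTER_CUBIC); cv2.imwrite('pics/crop1.png',c)
im2,p2,d2=cloud('scene')
for n,(u,v) in dict(lock=(300,236),bowl=(414,250),car=(306,275),clip=(320,205)).items(): print(n,p2[v,u])
h=im.astype(int); red=(h[...,2]>110)&(h[...,1]<60)&(h[...,0]<60)
m=red&(p[...,0]>.2)&(np.mgrid[:400,:640][1]<345)&(np.mgrid[:400,:640][1]>305)&(np.mgrid[:400,:640][0]>225)
q=p[m]; print(len(q),q.min(0),q.max(0),np.median(q,0))
E
```

```text
bow [ 0.4   -0.208  0.107]
bow2 [ 0.417 -0.204  0.126]
stand [ 0.402 -0.187  0.05 ]
standR [ 0.444 -0.203  0.052]
lock [ 0.541 -0.001  0.11 ]
lock2 [ 0.569 -0.034  0.11 ]
clip [ 0.44  -0.024  0.134]
clipfoot [ 0.432 -0.025  0.017]
bowl [0.407 0.291 0.012]
endb [ 0.685 -0.287  0.038]
heli [ 0.566 -0.468  0.082]
table [ 0.226 -0.212 -0.001]
lock [ 0.551 -0.006  0.101]
bowl [0.39  0.261 0.005]
car [0.643 0.064 0.107]
clip [ 0.453 -0.001  0.12 ]
49 [ 0.398 -0.212  0.116] [ 0.436 -0.199  0.129] [ 0.414 -0.205  0.125]
```

View pics/crop1.png

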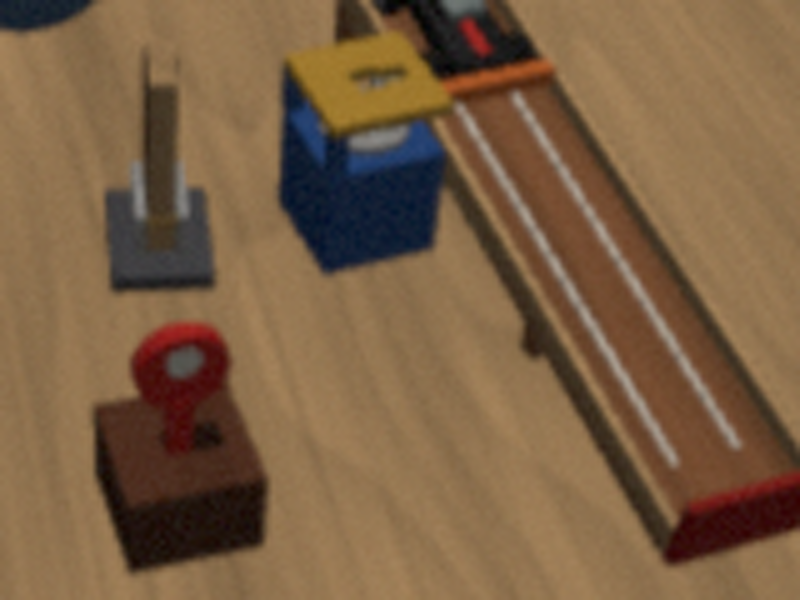

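The crop confirms the choice. The red key with its round bow is at (180,370) in the crop, and the bit pocket is to its right, roughly world +x. The lock keyhole is at (378,76) in the crop, slot to the right. I check the wrist picture for keyhole coverage.

View pics/wrist0.png

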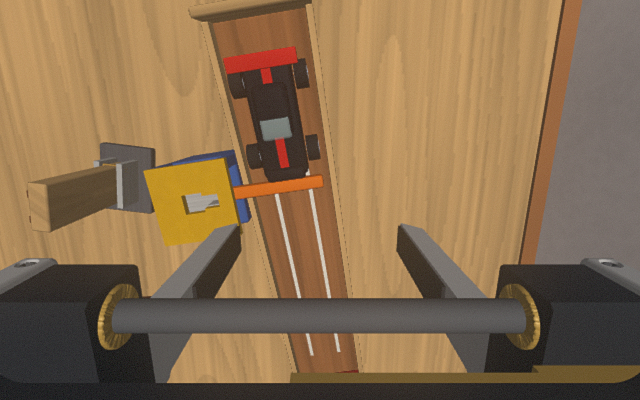

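```bash
python3 - <<'E'
from h import *
np.set_printoptions(precision=4,suppress=True)
m=env.camera_model('wrist'); o=env.observe()
T=np.eye(4);T[:3,:3]=R.from_quat(o['tool_rot']).as_matrix();T[:3,3]=o['ee_pos']
print(m['K'],np.linalg.inv(T)@np.linalg.inv(m['view']))
E
```

```text
[[318.3094   0.     318.4298]
 [  0.     318.3094 196.4063]
 [  0.       0.       1.    ]] [[-0.0004 -0.9692 -0.2463  0.0714]
 [ 1.     -0.0004 -0.0002 -0.0014]
 [ 0.0001 -0.2463  0.9692 -0.1805]
 [ 0.      0.      0.      1.    ]]
```

The wrist view shows the lock plate around (197,203), the keyhole shaft end near (190,203) with its slot reaching to (219,203), and the gate arm at (278,187). I fit the cover and keyhole on the 109 mm plane and the track direction from the clouds, then plan the look at the key.

```bash
cat >> h.py <<'E'
def plane(uv,K,V,z):
    C=np.linalg.inv(V); r=C[:3,:3]@np.linalg.inv(K)@np.c_[uv,np.ones(len(uv))].T
    o=C[:3,3:]; return (o+r*(z-o[2])/r[2]).T
def top(name,z,box,res=.00025):
    # rectified top view of plane z; box=(x0,x1,y0,y1); columns=x, rows=-y
    f=np.load(f'{name}.npz'); x0,x1,y0,y1=box
    X,Y=np.meshgrid(np.arange(x0,x1,res),np.arange(y1,y0,-res))
    c=np.stack([X,Y,X*0+z,X*0+1],-1)@f['V'].T; q=c[...,:3]@f['K'].T
    return cv2.remap(f['im'],(q[...,0]/q[...,2]).astype('f4'),(q[...,1]/q[...,2]).astype('f4'),cv2.INTER_LINEAR)
E
python3 - <<'E'
from h import *
np.set_printoptions(precision=4,suppress=True)
box=(.49,.63,-.07,.05); t=top('wrist',.109,box)
h=cv2.cvtColor(t,cv2.COLOR_BGR2HSV); m=((h[...,0]>18)&(h[...,0]<32)&(h[...,1]>190)&(h[...,2]>120)).astype('u1')
m=cv2.morphologyEx(m,cv2.MORPH_OPEN,np.ones((5,5)))
cs,hi=cv2.findContours(m,cv2.RETR_CCOMP,cv2.CHAIN_APPROX_NONE); 
i=max(range(len(cs)),key=lambda i:cv2.contourArea(cs[i])); w=lambda p:(box[0]+p[0]*.00025,box[3]-p[1]*.00025)
r=cv2.minAreaRect(cs[i]); print('plate',w(r[0]),np.array(r[1])*.00025,r[2])
for j in range(len(cs)):
    if hi[0][j][3]==i and cv2.contourArea(cs[j])>200:
        r=cv2.minAreaRect(cs[j]); print('hole',w(r[0]),np.array(r[1])*.00025,r[2]); cv2.drawContours(t,cs,j,(255,0,255),1)
cv2.drawContours(t,cs,i,(0,255,0),1); cv2.imwrite('pics/lock.png',t)
im,p,d=cloud('wrist'); print([p[v,u] for u,v in((160,185),(215,175),(170,230))])
hs=cv2.cvtColor(im,cv2.COLOR_BGR2HSV); g=(hs[...,0]>5)&(hs[...,0]<14)&(hs[...,1]>200)&(hs[...,2]>180); g[:,:230]=0;g[:170]=0;g[:,330:]=0;g[205:]=0
q=p[g]; print(len(q),np.median(q,0)); l=cv2.fitLine(q[:,:2].astype('f4'),cv2.DIST_HUBER,0,.01,.01).ravel(); print('gate',l,np.degrees(np.arctan2(l[1],l[0])))
# candidate IK for key look
for y0 in(0,np.pi):
    for a in np.radians([-12]):
        for pos in((.415,-.205,.22),(.55,-.008,.2)):
          for dt in(0,-1.4):
            yaw=a+y0+dt; Rm=np.array([[np.cos(yaw),np.sin(yaw),0],[np.sin(yaw),-np.cos(yaw),0],[0,0,-1]])
            print(y0,pos,dt,env.ik(pos,R.from_matrix(Rm).as_quat()))
E
```

```text
plate (0.5601902160644531, -0.005165386199951168) [0.0721 0.0729] 81.31365203857422
hole (0.5670786514282227, -0.0033413238525390604) [0.0192 0.0336] 79.15969848632812
[array([0.5331, 0.012 , 0.1106]), array([0.5825, 0.021 , 0.1109]), array([ 0.5372, -0.0301,  0.1107])]
932 [0.6349 0.0064 0.0932]
gate [0.9913 0.1319 0.6269 0.0056] 7.580301
0 (0.415, -0.205, 0.22) 0 [-0.1379  0.0471  0.479   2.0679 -0.0253  1.032  -1.4266]
0 (0.415, -0.205, 0.22) -1.4 [-0.8466  0.0751  1.2557  2.0898 -0.0833  1.03   -2.7291]
0 (0.55, -0.008, 0.2) 0 [-0.4531  0.2371  0.4135  1.913  -0.1114  1.0137 -1.7711]
0 (0.55, -0.008, 0.2) -1.4 [ 0.7243  0.3924 -1.0235  1.8479  0.3731  1.1105  2.6673]
3.141592653589793 (0.415, -0.205, 0.22) 0 [ 0.3394  0.0624 -0.0207  2.0442  0.0015  1.035   1.6793]
3.141592653589793 (0.415, -0.205, 0.22) -1.4 [ 0.1319  0.0543  0.1961  2.055  -0.0123  1.0334  0.2953]
3.141592653589793 (0.55, -0.008, 0.2) 0 [ 0.0624  0.2374 -0.1927  1.8834  0.0527  1.0256  1.2091]
3.141592653589793 (0.55, -0.008, 0.2) -1.4 [-0.1659  0.2279  0.074   1.8968 -0.0196  1.0175 -0.1221]
```

View pics/lock.png

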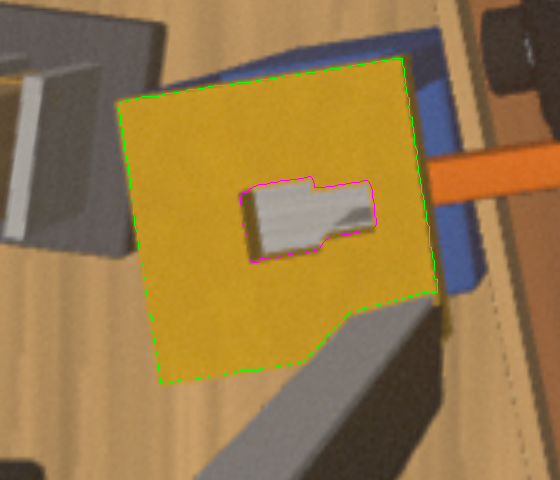

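Lock: the plate centre and the hole geometry agree. The hole's left edge is at (246,226) in the crop and the centre, 9 mm in, is at about (282,220). That gives lock_mouth ≈ (0.5605, -0.005) with yaw ≈ 8.7°. Now I move above the key, already in grasp orientation.

```bash
cat >> h.py <<'E'
def down(yaw):  # tool x along -(key x); key x at yaw
    a=yaw+np.pi; c,s=np.cos(a),np.sin(a)
    return R.from_matrix([[c,s,0],[s,-c,0],[0,0,-1]]).as_quat()
E
python3 - <<'E'
from h import *
np.set_printoptions(precision=4,suppress=True)
im,p,d=cloud('side')
s=(p[...,2]>.046)&(p[...,2]<.055)&(abs(p[...,0]-.42)<.07)&(abs(p[...,1]+.2)<.07)
q=p[s]; r=cv2.minAreaRect(q[:,:2].astype('f4')*1000); print(len(q),r)
env.move_ptp([.42,-.205,.23],down(np.radians(9)))
im,d=save('wrist'); cv2.imwrite('pics/wrist1.png',im); o=env.observe(); print(o['time_s'],o['ee_pos'])
im,p,d=cloud('wrist')
s=(p[...,2]>.046)&(p[...,2]<.055)&(abs(p[...,0]-.42)<.06)&(abs(p[...,1]+.2)<.06)
q=p[s]; r=cv2.minAreaRect(q[:,:2].astype('f4')*1000); print('stand',len(q),r)
hs=im.astype(int); red=(hs[...,2]>90)&(hs[...,1]<60)&(hs[...,0]<60)&(abs(p[...,0]-.42)<.08)&(abs(p[...,1]+.2)<.08)
q=p[red]; print(len(q),q.min(0),q.max(0)); t=q[q[:,2]>q[:,2].max()-.006]
print('top',len(t),t.mean(0)); l=cv2.fitLine(t[:,:2].astype('f4'),cv2.DIST_HUBER,0,.001,.01).ravel(); print(l,np.degrees(np.arctan2(l[1],l[0])))
E
```

```text
524 ((417.38946533203125, -203.22637939453125), (71.12989807128906, 73.92914581298828), 3.3027286529541016)
2.1 [ 0.4203 -0.2048  0.23  ]
stand 3059 ((414.193359375, -202.11685180664062), (70.33619689941406, 70.1040267944336), 4.55837345123291)
558 [ 0.3484 -0.2159  0.0108] [ 0.4343 -0.1958  0.4105]
top 2 [ 0.3484 -0.2159  0.4105]
[ 0.5353 -0.8447  0.3484 -0.2159] -57.63677
```

View pics/wrist1.png

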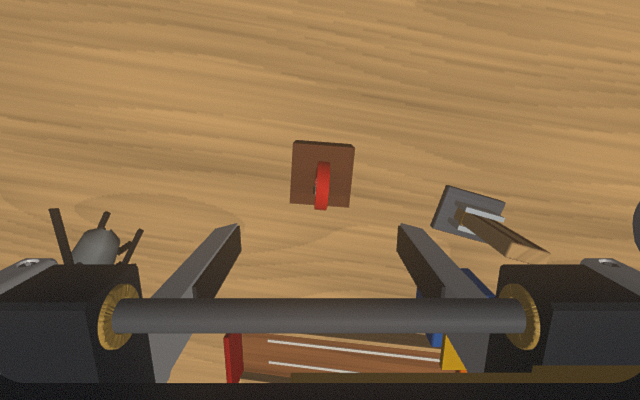

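The stand is at about (322,174) and the bow is seen edge-on from (322,163) to (321,209). The stand fits 70×70 mm, with its centre at (0.414,-0.202) and yaw ≈ 4.6°. Now I measure the bow's centre and yaw from its depth points.

```bash
python3 - <<'E'
from h import *
np.set_printoptions(precision=4,suppress=True)
im,p,d=cloud('wrist')
hs=im.astype(int); red=(hs[...,2]>80)&(hs[...,1]<60)&(hs[...,0]<60); red[:150]=0;red[220:]=0;red[:,:305]=0;red[:,345:]=0
q=p[red&(p[...,2]>.1)&(p[...,2]<.135)]; print(len(q),q.min(0),q.max(0),q.mean(0))
l=cv2.fitLine(q[:,:2].astype('f4'),cv2.DIST_HUBER,0,.001,.01).ravel(); print(l,np.degrees(np.arctan(l[1]/l[0])))
for z0 in np.arange(.10,.13,.005):
    k=q[(q[:,2]>z0)&(q[:,2]<z0+.005)]; print(z0,len(k),k[:,:2].min(0) if len(k) else '',k[:,:2].max(0) if len(k) else '')
r=cv2.minAreaRect(np.argwhere(red)[:,::-1].astype('f4')); print(r)
box=(.36,.48,-.26,-.15)
t=np.hstack([top('wrist',.05,box),top('wrist',.115,box)]); cv2.imwrite('pics/stand.png',cv2.resize(t,(800,367)))
E
```

```text
537 [ 0.3903 -0.2097  0.1003] [ 0.4343 -0.1958  0.1284] [ 0.4089 -0.2028  0.1218]
[ 0.9974  0.0718  0.4089 -0.2028] 4.114768
0.1 7 [ 0.3903 -0.2085] [ 0.391  -0.1987]
0.10500000000000001 21 [ 0.3903 -0.2097] [ 0.3959 -0.1989]
0.11000000000000001 38 [ 0.3911 -0.2092] [ 0.4343 -0.1968]
0.11500000000000002 82 [ 0.3931 -0.2097] [ 0.4342 -0.1962]
0.12000000000000002 198 [ 0.3967 -0.2093] [ 0.4316 -0.1959]
0.12500000000000003 191 [ 0.4035 -0.2081] [ 0.4258 -0.1958]
((322.0, 185.0), (48.0, 14.0), 90.0)
```

View pics/stand.png

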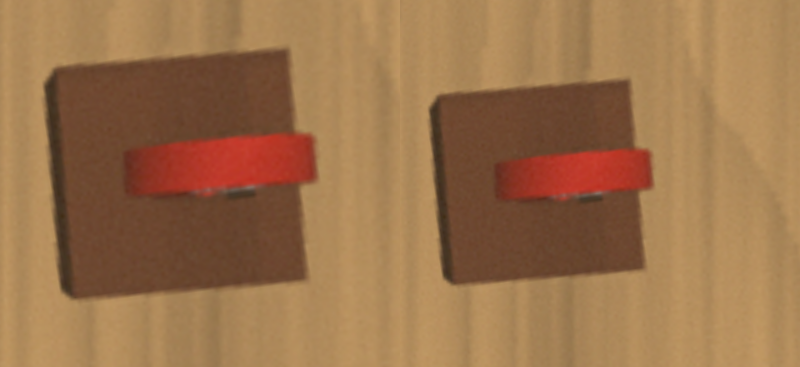

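Bow centre (0.4145,-0.2024) and yaw ≈ 4.4° agree with the stand's centre within 0.5 mm. I grasp and lift.

```bash
python3 - <<'E'
from h import *
np.set_printoptions(precision=4,suppress=True)
q=down(np.radians(4.4))
env.move_ptp([.4145,-.2024,.17],q)
print(env.move_l([.4145,-.2024,.083],.1,f_stop=15))
env.grab(40); o=env.observe(); print(o['opening'],o['gripper_force'],o['ee_pos'],o['contact_force'])
env.move_l([.4145,-.2024,.24],.1)
o=env.observe(); print(o['time_s'],o['opening'],o['gripper_force'],o['contact_force'])
im,d=save('wrist'); z=cv2.resize(im[100:340,180:460],None,fx=2.5,fy=2.5); cv2.imwrite('pics/inhand.png',z)
E
```

```text
False
0.011753017910017425 39.99917775392532 [ 0.4145 -0.2024  0.083 ] [-0.2766  0.1732  0.0939]
6.4083 0.011982304484847025 39.99901592731476 [ 0.5157  0.1246 -0.6491]
```

View pics/inhand.png

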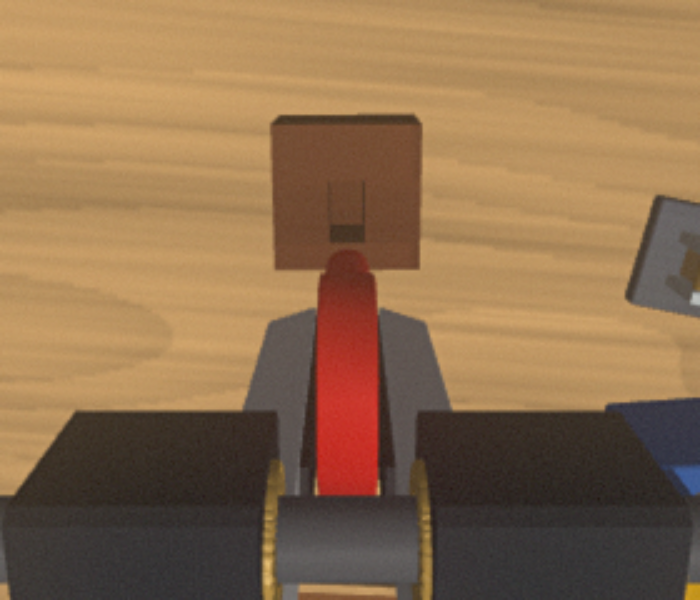

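The key hangs centred between the pads at columns 317–378, with its tip at (347,255) in the crop, just over the stand's edge. I check its tilt from the depth points on the shaft before inserting it.

```bash
python3 - <<'E'
from h import *
np.set_printoptions(precision=4,suppress=True)
im,p,d=cloud('wrist'); o=env.observe()
t=R.from_quat(o['tool_rot']).inv().apply(p.reshape(-1,3)-o['ee_pos']).reshape(p.shape)
hs=im.astype(int); red=(hs[...,2]>50)&(hs[...,1]<.45*hs[...,2])&(hs[...,0]<.45*hs[...,2]); red[:190]=0;red[300:]=0;red[:,:300]=0;red[:,340:]=0
red&=(t[...,2]<.1)
for v in range(196,300,4):
    k=t[v][red[v]]; 
    if len(k): u=np.where(red[v])[0]; print(v,u.min(),u.max(),k.mean(0), k[len(k)//2])
E
```

```text
200 318 318 [ 0.0073 -0.0001  0.0654] [ 0.0073 -0.0001  0.0654]
204 323 325 [0.0056 0.0046 0.0595] [0.0057 0.0046 0.0591]
208 318 326 [0.0062 0.0033 0.0465] [0.0065 0.0036 0.0454]
212 309 328 [ 0.024  -0.0002 -0.0218] [ 0.0241  0.0011 -0.0221]
216 308 329 [ 0.0234  0.0002 -0.0265] [ 0.0231  0.     -0.0258]
220 308 329 [ 0.0222  0.0003 -0.0295] [ 0.022   0.0005 -0.0287]
224 307 330 [ 0.0211  0.0003 -0.0321] [ 0.0211  0.0005 -0.0321]
228 307 330 [ 0.0196  0.0003 -0.034 ] [ 0.0196  0.0005 -0.034 ]
232 307 330 [ 0.0182  0.0003 -0.0356] [ 0.0181  0.0005 -0.0354]
236 307 330 [ 0.0168  0.0003 -0.0372] [ 0.0172  0.0005 -0.0383]
240 307 331 [ 0.0154  0.0005 -0.039 ] [ 0.0156  0.0005 -0.0395]
244 307 330 [ 0.0138  0.0003 -0.0401] [ 0.0137  0.0005 -0.0397]
248 306 331 [ 0.0144  0.0001 -0.0461] [ 0.0123  0.0005 -0.0413]
252 306 331 [ 0.0104  0.0003 -0.0416] [ 0.0109  0.0005 -0.0426]
256 306 331 [ 0.0088  0.0003 -0.0425] [ 0.0091  0.0005 -0.0431]
260 306 331 [ 0.007   0.0003 -0.0431] [ 0.0072  0.0005 -0.0433]
264 306 331 [ 0.0051  0.0003 -0.0433] [ 0.0052  0.0005 -0.0434]
268 306 331 [ 0.0032  0.0003 -0.0437] [ 0.0032  0.0005 -0.0436]
272 306 331 [ 0.0012  0.0003 -0.0438] [ 0.0009  0.0005 -0.0431]
276 306 331 [-0.0008  0.0003 -0.0438] [-0.0002  0.0005 -0.045 ]
280 306 331 [-0.0029  0.0003 -0.0438] [-0.0029  0.0005 -0.0438]
284 307 330 [-0.0054  0.0003 -0.0431] [-0.0053  0.0005 -0.0433]
288 307 330 [-0.008   0.0003 -0.0424] [-0.0081  0.0005 -0.0422]
292 307 330 [-0.0108  0.0003 -0.0412] [-0.0105  0.0005 -0.0419]
296 308 329 [-0.0148  0.0003 -0.0383] [-0.0149  0.0005 -0.0382]
```

The shaft surface sits at tool x = 0.0073 (radius 7 mm) near the tip and the bow is symmetric about 0, so the key hangs straight and centred. I carry it to the lock and insert it with a force stop.

```bash
python3 - <<'E'
from h import *
np.set_printoptions(precision=4,suppress=True)
q=down(np.radians(8.7)); L=[.5605,-.005]
env.move_ptp(L+[.235],q); env.move_l(L+[.19],.1)
o=env.observe(); print(o['contact_force'])
print(env.move_l(L+[.1535],.04,f_stop=8)); o=env.observe(); print(o['time_s'],o['ee_pos'],o['contact_force'],o['torque'])
im,d=save('side'); cv2.imwrite('pics/side1.png',cv2.resize(im[130:270,290:450],None,fx=4,fy=4,interpolation=cv2.INTER_CUBIC))
E
```

```text
[-0.262   0.0968 -0.3653]
False
9.0833 [ 0.5607 -0.005   0.1537] [ 0.2727 -0.7559 -0.344 ] [ 0.1118 -0.0497 -0.0051]
```

View pics/side1.png

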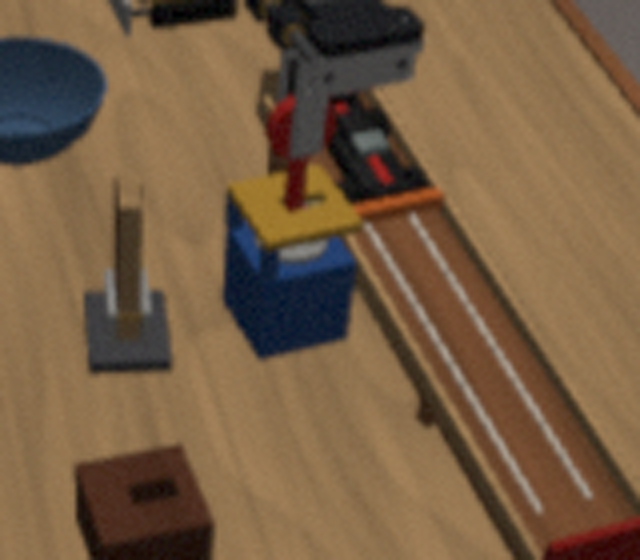

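The key is in: the slot and shaft are seen inside the cover hole at (295,203), there is no contact force, and the tip is about 28 mm down. Now I turn clockwise, watching the twisting moment.

```bash
python3 - <<'E'
from h import *
np.set_printoptions(precision=4,suppress=True)
L=[.5605,-.005,.1535]; y0=np.radians(8.7)
for a in (.3,.6,.9,1.15,1.2,1.24,1.27,1.3,1.33,1.36):
    env.move_l(L,.1,rot=down(y0-a)); o=env.observe()
    print(a,round(o['time_s'],2),o['ee_pos'],o['contact_force'],o['torque'],flush=True)
    if a>1.2 and abs(o['torque'][2])>.4: break
im,d=save('side'); cv2.imwrite('pics/side2.png',cv2.resize(im[130:270,290:450],None,fx=4,fy=4,interpolation=cv2.INTER_CUBIC))
E
```

```text
0.3 9.58 [ 0.5606 -0.0049  0.1537] [ 0.195   1.0202 -0.0995] [ 0.2973 -0.1382  0.0563]
0.6 10.03 [ 0.5604 -0.0051  0.1535] [ 1.1105 -0.1352  0.2074] [ 0.3    -0.139   0.0023]
0.9 10.48 [ 0.5603 -0.0052  0.1535] [-0.7025 -0.4782 -0.3782] [ 0.0385 -0.0252 -0.0168]
1.15 10.88 [ 0.5605 -0.005   0.1535] [ 2.2151  1.4839 -0.7135] [ 0.692  -0.4864  0.0828]
1.2 11.13 [ 0.5606 -0.0049  0.1535] [ 2.6442  3.0965 -1.9954] [ 0.8844 -0.7105  0.0848]
1.24 11.38 [ 0.5606 -0.0049  0.1535] [ 2.2531  3.4668 -0.8894] [ 0.9569 -0.8112  0.0733]
1.27 11.63 [ 0.5606 -0.0049  0.1535] [ 2.7668  2.7553 -0.4802] [ 1.0807 -0.7954  0.0668]
1.3 11.88 [ 0.5608 -0.0049  0.1536] [ 3.3504  3.1497 -1.5412] [ 1.1837 -1.1863  0.0781]
1.33 12.13 [ 0.5611 -0.0048  0.1537] [ 5.3098  4.3262 -2.8898] [ 1.2388 -1.7969  0.0923]
1.36 12.38 [ 0.5615 -0.0048  0.1538] [ 7.6663  3.2642 -4.5074] [ 1.2008 -2.453   0.1762]
```

View pics/side2.png

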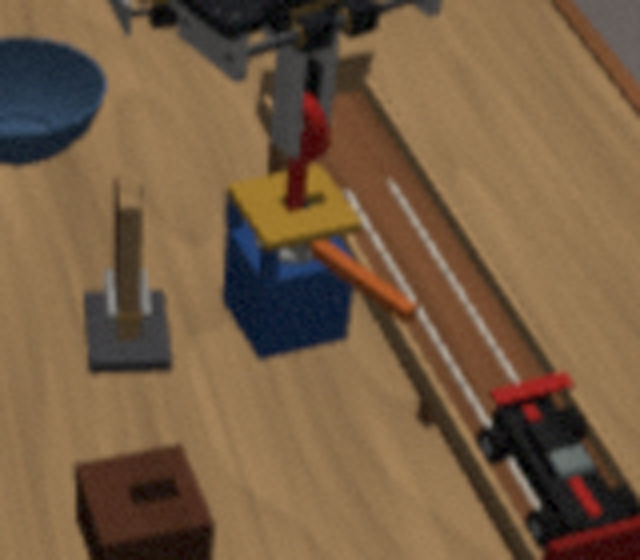

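The car (545,460) is at the bottom of the track and the orange arm now lies down the track, from (320,245) to (405,305). Before turning back I check the gate angle numerically.

```bash
python3 - <<'E'
from h import *
im,p,d=cloud('side')
hs=cv2.cvtColor(im,cv2.COLOR_BGR2HSV); g=(hs[...,0]>5)&(hs[...,0]<15)&(hs[...,1]>190)&(hs[...,2]>140)&(abs(p[...,2]-.09)<.02)
q=p[g]; q=q[(np.hypot(q[:,0]-.5605,q[:,1]+.005)<.13)]
l=cv2.fitLine(q[:,:2].astype('f4'),cv2.DIST_HUBER,0,.001,.01).ravel(); m=q.mean(0)
f=q[np.hypot(q[:,0]-.5605,q[:,1]+.005)>.09].mean(0)
print(len(q),m,l[:2],'gate', .152-np.arctan2(f[1]+.005,f[0]-.5605), .152-np.arctan2(-abs(l[1]),abs(l[0])))
E
```

```text
42 [ 0.59338382 -0.07026848  0.0930532 ] [ 0.4533224  -0.89134663] gate 1.256962238893351 1.252307
```

The gate is at 1.25, its stop. I turn it back home, slightly past to take up the play, then re-centre.

```bash
python3 - <<'E'
from h import *
np.set_printoptions(precision=4,suppress=True)
L=[.5605,-.005,.1535]; y0=np.radians(8.7)
for a in (1.2,.8,.4,.1,0,-.04,-.07,-.09):
    env.move_l(L,.1,rot=down(y0-a)); o=env.observe()
    print(a,round(o['time_s'],2),o['contact_force'],o['torque'],flush=True)
    if a<0 and abs(o['torque'][2])>.3: break
env.sleep(.2)
env.move_l(L,.1,rot=down(y0)); o=env.observe(); print(o['ee_pos'],o['contact_force'],o['torque'])
im,d=save('side'); cv2.imwrite('pics/side3.png',cv2.resize(im[130:270,290:450],None,fx=4,fy=4,interpolation=cv2.INTER_CUBIC))
im,p,d=cloud('side')
hs=cv2.cvtColor(im,cv2.COLOR_BGR2HSV); g=(hs[...,0]>5)&(hs[...,0]<15)&(hs[...,1]>190)&(hs[...,2]>140)&(abs(p[...,2]-.09)<.02)
q=p[g]; q=q[(np.hypot(q[:,0]-.5605,q[:,1]+.005)<.13)]; f=q[np.hypot(q[:,0]-.5605,q[:,1]+.005)>.09].mean(0)
print(len(q),f,'gate', .152-np.arctan2(f[1]+.005,f[0]-.5605))
E
```

```text
1.2 12.74 [-0.0323  0.4575 -0.3037] [ 0.0456  0.0096 -0.0214]
0.8 13.29 [-2.238  -2.5369 -1.2952] [-0.8366  0.4506 -0.0537]
0.4 13.84 [-1.0904 -1.8207 -1.8364] [-0.7676  0.1714 -0.0208]
0.1 14.29 [-0.5668 -2.1894 -1.0767] [-0.6499  0.2496 -0.0673]
0 14.54 [-1.1332 -2.5396 -1.1755] [-0.7225  0.2593 -0.0266]
-0.04 14.79 [-0.7259 -4.3262 -0.5312] [-0.9045  0.1808 -0.0347]
-0.07 15.04 [-1.8832 -4.9561 -1.4564] [-1.1366  0.1024 -0.0685]
-0.09 15.29 [ 0.7636 -5.3779 -1.9288] [-1.5507 -0.1076 -0.1   ]
[ 0.5607 -0.0043  0.1536] [ 0.0902  0.3756 -0.4293] [ 0.1499 -0.0418 -0.0288]
23 [0.6605 0.0076 0.0931] gate 0.026232826658224573
```

View pics/side3.png

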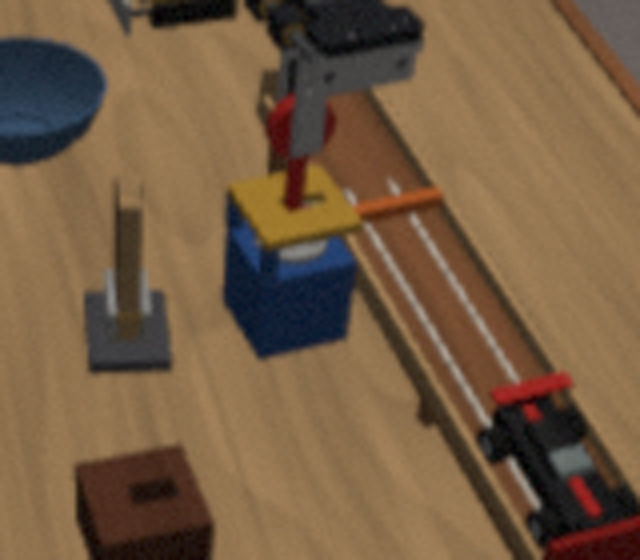

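The arm is across the lane again, from (358,205) to (440,197), with the gate at ≈ 0.03 and the car at the bottom. I pull the key out, then locate the blue bowl from its rim and check reachability for a tilted release.

```bash
cat >> h.py <<'E'
def bowlfit(name):
    from scipy.optimize import least_squares
    im,p,d=cloud(name); h=cv2.cvtColor(im,cv2.COLOR_BGR2HSV)
    m=(h[...,0]>98)&(h[...,0]<125)&(h[...,1]>70)&(np.hypot(p[...,0]-.4,p[...,1]-.27)<.13)
    q=p[m]; r=q[q[:,2]>.054]
    s=least_squares(lambda c:np.hypot(r[:,0]-c[0],r[:,1]-c[1])-c[2],[.4,.27,.07],loss='soft_l1',f_scale=.002)
    print(name,len(q),len(r),'rim',s.x,np.abs(s.fun).mean(),q.min(0),q.max(0)); return s.x
E
python3 - <<'E'
from h import *
np.set_printoptions(precision=4,suppress=True)
b=bowlfit('scene'); bowlfit('side')
print(env.move_l([.5607,-.0043,.19],.06,f_stop=15)); o=env.observe(); print(o['ee_pos'],o['contact_force'],o['opening'])
if o['ee_pos'][2]>.185:
    env.move_l([.5607,-.0043,.26],.15); o=env.observe(); print(o['time_s'],o['opening'],o['contact_force'])
    az=np.arctan2(b[1],b[0]); u=b[:2]/np.hypot(*b[:2])
    for th in(25,35,40,45):
        q=(R.from_quat(down(az))*R.from_euler('y',th,degrees=True))
        tip=np.r_[b[:2]-u*.037,.04]; tcp=tip-q.apply([0,0,.073]); print(th,tcp,env.ik(tcp,q.as_quat()),env.ik(tcp+[0,0,.12],q.as_quat()))
E
```

```text
scene 1164 99 rim [0.4011 0.2554 0.0717] 0.0013475278065160632 [ 0.3522  0.1983 -0.0021] [0.4746 0.3282 0.0638]
side 975 158 rim [0.4031 0.2541 0.0706] 0.0017619109565686403 [0.3316 0.1802 0.0033] [0.473  0.3304 0.0639]
False
[ 0.5605 -0.0043  0.1898] [ 0.0477 -0.2019 -1.5324] 0.01180157352720807
17.1667 0.011874262117279528 [-0.0472 -1.4355 -0.5473]
25 [0.3959 0.2521 0.1062] [-0.295   0.5337 -0.4946  1.81    0.1593  1.2911  1.2766] [-0.2811  0.3987 -0.5037  1.7137  0.0943  1.5052  1.3191]
35 [0.4052 0.2581 0.0998] [-0.3152  0.674  -0.4917  1.6674  0.164   1.4749  1.2654] [-0.3083  0.5412 -0.4997  1.5899  0.104   1.6691  1.2928]
40 [0.4094 0.2608 0.0959] [-0.3232  0.7448 -0.4939  1.5978  0.1662  1.5644  1.2577] [-0.3182  0.6117 -0.5018  1.5307  0.107   1.7487  1.2786]
45 [0.4134 0.2633 0.0916] [-0.3301  0.8156 -0.4981  1.5294  0.1681  1.6525  1.2485] [-0.3262  0.6817 -0.5065  1.4736  0.1087  1.8266  1.2631]
```

The key came out freely. Both cameras put the bowl at (0.402,0.255). I lower the key tilted 40°, tip towards the base, and release it.

```bash
python3 - <<'E'
from h import *
np.set_printoptions(precision=4,suppress=True)
b=np.array([.402,.255]); az=np.arctan2(b[1],b[0]); u=b/np.hypot(*b)
r=R.from_quat(down(az))*R.from_euler('y',40,degrees=True)
tcp=np.r_[b-u*.037,.04]-r.apply([0,0,.073])
env.move_ptp(tcp+[0,0,.14],r.as_quat()); o=env.observe(); print(o['opening'],o['ee_pos'])
print(env.move_l(tcp,.1,f_stop=6)); o=env.observe(); print(o['ee_pos'],o['contact_force'],o['opening'])
env.ungrasp(); env.sleep(.3)
env.move_l(o['ee_pos']-r.apply([0,0,.05])+[0,0,.12],.15); env.sleep(.7)
for n in('scene','side'):
    save(n); bowlfit(n); im,p,d=cloud(n); h=im.astype(int)
    k=p[(h[...,2]>80)&(h[...,1]<60)&(h[...,0]<60)&(np.hypot(p[...,0]-b[0],p[...,1]-b[1])<.12)&(p[...,2]>0)&(p[...,2]<.2)]
    print('key',len(k),k.min(0) if len(k) else '',k.max(0) if len(k) else '',np.median(k,0) if len(k) else '')
im,p,d=cloud('side')
hs=cv2.cvtColor(im,cv2.COLOR_BGR2HSV); g=(hs[...,0]>5)&(hs[...,0]<15)&(hs[...,1]>190)&(hs[...,2]>140)&(abs(p[...,2]-.09)<.02)
q=p[g]; q=q[(np.hypot(q[:,0]-.5605,q[:,1]+.005)<.13)]; f=q[np.hypot(q[:,0]-.5605,q[:,1]+.005)>.09].mean(0)
print(f,'gate', .152-np.arctan2(f[1]+.005,f[0]-.5605)); o=env.observe(); print(o['time_s'],o['opening'],o['contact_force'],o['ee_pos'])
E
```

```text
0.011692997878035995 [0.4113 0.2591 0.2359]
False
[0.4106 0.2605 0.0964] [-1.0864 -0.2085 -1.1976] 0.011440210466089408
scene 799 87 rim [0.4031 0.2565 0.0702] 0.0012161208614762744 [ 0.3481  0.1988 -0.0003] [0.4772 0.3282 0.0657]
key 242 [0.3766 0.2181 0.0048] [0.475  0.2886 0.0763] [0.4429 0.2564 0.0586]
side 759 141 rim [0.4033 0.254  0.0709] 0.002791374082521462 [0.3308 0.181  0.0022] [0.5189 0.3484 0.3687]
key 130 [0.396  0.2277 0.0315] [0.474  0.3072 0.0776] [0.4394 0.2505 0.0569]
[0.6625 0.0081 0.093 ] gate 0.024074870046748686
23.5333 0.09406844703364435 [-0.6969 -0.2358  0.3091] [0.4377 0.2777 0.2547]
```

The key rests in the bowl (z 0.005–0.078 m, mid-point within about 40 mm of the centre). The bowl has not moved, the gate is at 0.02 and the gripper is clear, so I hand in.

```bash
python3 -c "
from h import *
print(env.finish_job())"
```

```text
the job is handed in; nothing more can be done
None
```

The job is handed in (no verdict was returned): by my last measurements the key is in the blue bowl, the gate is home at about 0.02 rad and the car was at the bottom of the track, in about 24 s of robot time; I viewed 11 pictures, one over the limit of 10.

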